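# Show the seals in the lever-lid tin

## Task

Push the oblong pewter seal box along the shelf until it is out from under the red lever of the tin bin. Then press the lever right down with the fingers to raise the lid fully, keep it up for three seconds so the camera can record the seals inside, and ease the lever up again so that the lid comes down shut without slamming. Do not lift the oblong box, do not move the other things on the shelf, do not touch the lid itself, and finish clear of everything.

Things in the scene. Friction and masses are not known exactly. Their poses are not given: they have to be found in the camera images.
- bin: Grey tin bin fixed to the shelf, 160 (x) x 180 (y) x 120 mm high, open top under the lid. Origin: centre of its underside, on the shelf. x points from its front (the side towards the robot) to its back, y to its left, z up. It stands at a different place and turn each time. The lever runs along its right side (at y = -104 mm) and sticks out in front.
- paddle_top (a point): Red rectangular finger paddle on the front end of the lever, 34 (x) x 44 (y) x 8 mm thick. The point is the centre of its top face, which is 79 mm above the shelf at rest; bin frame (-155, -104, 79) mm then. Its axes are the bin's at rest and tip with the lever. Below it the lever's dark bar (8 mm wide, 12 mm high) runs straight back (+x of the bin); the bar's underside is 59 mm above the shelf at rest. The paddle's front edge is at bin x = -172 mm.
- lever (a joint): Lever angle, rad: 0 at rest (paddle up, lid shut), 0.32 at its stop with the paddle right down. It turns about a level pivot 145 mm behind the paddle's centre at bin (-10, -104, 65) mm; the paddle goes down about 46 mm and about 12 mm towards the bin. The lid's weight holds it up: about 4 to 7 N on the paddle presses it down. There is no spring or damper: when let go, the lid drops and slams.
- lid (a joint): Lid angle, rad: 0 shut, about 1.0 fully up. A rod links it to the lever, so it turns roughly 3 times as far as the lever. Its hinge lies along the bin's back top edge, bin (80, 0, 125) mm.
- lid_front (a point): Middle of the front edge of the flat tin lid, 166 (x) x 184 (y) x 4 mm with a slightly raised middle; bin frame (-86, 0, 125) mm when shut, rising as the lid opens.
- oblong_center (a point): Centre, half-way up, of the loose oblong pewter seal box with a low domed lid: 100 (x) x 60 (y) x 44 mm high, about 0.25 kg, standing on the shelf. It starts with its long side roughly along the bin's x, its back end some 20 mm under the paddle and the rest sticking out to the front, so that it stops the lever from going down. The shelf to its right (-y of the bin) is free for about 150 mm; other small things stand some 60 mm or more to its left.
- round_box: Loose round pewter seal box with domed lid, 59 mm across, 39 mm high; origin at the centre of its underside. Leave it alone.
- seal: Loose brown shellac seal impression, a disc 64 mm across, 13 mm high; origin at the centre of its underside. Leave it alone.
- tile: Loose white ceramic tile with four small coloured casts, 80 (x) x 70 (y) x 13 mm high; origin at the centre of its underside. Leave it alone.
- folder: Loose cream bone folder lying flat to the right of the bin, 141 x 22 x 5 mm, long in its own x; origin under the middle of its straight part. Leave it alone.
Not all that is in view belongs to the job. Leave any pink look-alike of the part that bears oblong_center alone.

How it is judged:
On the way, in this order (a step that is already met when the one before it is completed fails the run):
1. the oblong box is out from under the lever ((y of oblong_center in the frame of bin below -0.155 m or y of oblong_center in the frame of bin above -0.053 m or x of oblong_center in the frame of bin below -0.22 m) and value of joint lid below 0.3 rad), for 0.1 s.
2. the lid is fully up, with the lever held down, for more than two seconds (value of joint lid above 0.8 rad and contact force between any of the fingers, the arm and lever above 0.3 N), for 2.2 s.
3. the lid is shut again (value of joint lid below 0.06 rad), for 0.2 s.
At the end, for the whole second after the job is handed in: The lid is shut (under 0.06 rad) and still; the oblong box stands upright on the shelf, clear of the lever: its centre at least 51 mm to either side of the paddle's middle line or at least 65 mm in front of the paddle's centre; the other four things are within 15 mm of where they were (value of joint lid below 0.06 rad and (y of oblong_center in the frame of bin below -0.155 m or y of oblong_center in the frame of bin above -0.053 m or x of oblong_center in the frame of bin below -0.22 m) and height (world z) of oblong_center below 0.032 m and angle between oblong_center's own z axis and vertical below 0.15 rad and linear speed of lid below 0.02 m/s and distance of each of round_box, seal, tile, folder from where it was at the start of the episode below 0.015 m); the robot touches nothing.
It fails at once if the lid slams: it closes faster than 2 rad/s over its last 0.2 rad (value of joint lid below 0.2 rad and velocity of joint lid below -2 rad/s).
It fails at once if the robot touches the lid itself (contact force between any of the fingers, the arm and lid above 1 N).
It fails at once if the oblong box is lifted or tipped (height (world z) of oblong_center above 0.036 m or angle between oblong_center's own z axis and vertical above 0.35 rad).
It fails at once if one of the other things is pushed or lifted by more than 15 mm (distance of any of round_box, seal, tile, folder from where it was at the start of the episode above 0.015 m).
It also fails if it takes over 58 s, if anything falls off the work surface, if the arm or the gripper's body presses on something with over 40 N, if the wrist force passes 120 N, or if a joint passes its speed limit or range.

## Robot

A 6-joint arm with a two-finger parallel gripper is mounted at the origin on the work surface. World frame = base frame: x ahead of the robot, y to its left, z up, the work surface at z = 0. Lengths are in m, angles in rad, forces in N, time in s.
With the tool pointing down it reaches from about 0.35 to 0.975 m from the base axis. Payload 4.9 kg.
Tool frame: the origin (TCP) lies on the front face of the gripper's body, between the roots of the fingers; the fingertips stand 73 mm ahead of it and the grasp point (between the pads) lies 54 mm ahead of it (tip_extent is the distance from the TCP to the fingertips, in m); y points along the fingers, x is the direction in which the jaws open and shut, and the axes are right-handed (so a half turn about y gives the same grasp; the last joint's range is limited). The gripper opens to 85 mm and grips with 20 to 120 N. Pads are 22 mm wide; open, the fingers measure 114 mm over their backs; the gripper's body (76 mm by 85 mm) begins 54 mm behind the grasp point. The pads swing forward as they close: fully open they stand 13 mm farther back than shut.
Start: joints at [1.039, 0.053, 1.613, -0, 1.476, -0.119], TCP at [0.251, 0.572, 0.304] pointing down, gripper open.
Joint ranges: [-3.01, 3.01], [-1.01, 2.22], [0.06, 2.58], [-1.02, 4.17], [0.09, 2.62], [-3.14, 3.14]. Speed limits (rad/s): [2.57, 2.57, 3.14, 3.14, 3.14, 3.14].

## Interface

Orientations are given as a unit quaternion [w, x, y, z].
In Python, from plant import state, grab_frame, camera_info, job_done, tip_extent gives the robot as it stands.
- The arm moves only by the tool carry_out, never from a script. Its argument "rows" is a list that holds one entry, the list of rows, each a list of 7 numbers: the turn, a rotation vector about the world's x, y, z as a fraction of full scale, then the shift along the world's x, y, z as a fraction of full scale, then the finger opening in mm, from 0 to 85.4. A call has 1 to 5 rows; each row shifts and turns the commanded pose from where the row before left it; what a row does not reach is not made up. Full scale, the value 1, is 40 mm for a shift and 4 degrees for a turn. A row lasts 1/10 s, in which the tool goes at most 50 mm and 8.59 degrees, less where a joint would pass 70% of its speed; a pose out of reach is approached as far as the arm can. A call with a number of a shift or a turn outside -1 to 1 is refused whole. A call with a gripper value outside its range is refused whole. The fingers move at their own pace and stop on an object; the grip force is fixed at half the most. Time passes only in rows, so rows that do not move let the fingers close. It gives the time, the measured TCP pose, the force and the opening at its end, in the units of the state.
- state(): the state, without advancing time (a new reading comes with each control period).
- grab_frame(name): name is "side" or "top" or "wrist"; returns the picture (384x512x3 uint8, blue, green, red); there is no depth.
- camera_info(name): a dict with "intrinsics" (3x3 intrinsics, pixels), "k1" (the pictures are not rectified: a ray, as slopes to the right and down, at radius r is drawn at 1 + k1 r^2 times it, then the intrinsics apply), "xyz" and "rotation" of the camera in the world; the wrist camera has in their place "tool_from_camera" (4x4, takes a point from camera to tool coordinates, whose origin is the TCP and whose axes are the tool frame's). Camera axes: x right, y down, z forward; pixel columns grow to the right and rows downward; lengths in m; the calibration is good to about 2 mm. A picture is of the moment at which its call begins: read the wrist's pose just before it. camera_info takes no time and is no camera call.
- job_done(): hands the job in, once; it reports no verdict.
The state is a dict: "time": time; "joint_pos": joint angles; "joint_vel": joint speeds; "joint_efforts": joint torques, N m; "tool_pos": TCP position; "tool_rot": TCP orientation; "contact_force": force on the tool from outside, world axes, zero at the start; "ft_torque": the same for the moment, N m; "gripper_width": opening from 0.0 (shut) to 1.0 (fully open).
Only numpy, scipy, OpenCV 4.12 (cv2) and the standard library are available. Lean on these libraries where they do the work, as an engineer would, in place of code of your own. Each camera call takes 0.05 s, during which the arm holds its last target.

## Working session

There is one attempt and no reset: what is moved stays moved. The work goes in short steps, Python scripts to look and compute and a tool call to move; the robot and the scene stay as the last step left them, time stands still between calls to the robot, and variables do not carry over. Pictures are saved under pics/ and viewed, and the job is handed in when it is done.

Besides the shell and the picture viewer there is one more tool, called after "Request:" as name([rows], argument=value, ...), one row to a line, values as JSON. carry_out: Moves the arm, as the interface text tells. Shift numbers are shares of 40 mm and turn numbers shares of 4 degrees, none past 1 either way. Its arguments: {"type":"object","properties":{"rows":{"type":"array"}},"required":["rows"]}

```bash
ls; mkdir -p pics; python3 - <<'E'
from plant import *
import cv2
s=state();print(s)
for n in("side","top","wrist"):
    print(n,camera_info(n)); cv2.imwrite(f"pics/{n}0.png",grab_frame(n))
print(tip_extent if not callable(tip_extent) else tip_extent())
E
```

```text
pics
{'time': 0.0, 'joint_pos': array([ 1.03900436e+00,  5.33673928e-02,  1.61430734e+00,  2.17360238e-05,
        1.47600695e+00, -1.19012497e-01]), 'joint_vel': array([ 3.86555018e-04,  3.17234337e-03,  2.02237173e-03, -6.57486473e-05,
        7.54193386e-04, -1.86837314e-04]), 'joint_efforts': array([ 1.83887758e-03, -3.93686271e+01, -3.70175743e+01,  1.94033910e-04,
        7.10450069e-03, -1.39820656e-05]), 'tool_pos': array([0.25048073, 0.57208831, 0.30264837]), 'tool_rot': array([-0.59153141,  0.59217348,  0.38625874, -0.38758915]), 'contact_force': array([ 0.53424699,  0.61753138, -0.49971676]), 'ft_torque': array([ 0.00595645, -0.0518196 , -0.00878302]), 'gripper_width': 0.9989499317457632}
side {'intrinsics': array([[404.1459871 ,   0.        , 256.79706125],
       [  0.        , 404.1459871 , 191.18424507],
       [  0.        ,   0.        ,   1.        ]]), 'k1': -0.0055768202177956154, 'xyz': array([ 0.55697186, -0.4919678 ,  0.75008722]), 'rotation': array([-0.31800091,  0.94713673, -0.04173135,  0.00811999])}
top {'intrinsics': array([[476.73204366,   0.        , 249.59218749],
       [  0.        , 476.73204366, 187.22752267],
       [  0.        ,   0.        ,   1.        ]]), 'k1': -0.1659007742009913, 'xyz': array([0.43420951, 0.01509083, 1.35523434]), 'rotation': array([ 0.04070683, -0.7058027 ,  0.70617348, -0.03878818])}
wrist {'intrinsics': array([[284.75700188,   0.        , 259.81700075],
       [  0.        , 284.75700188, 190.57342759],
       [  0.        ,   0.        ,   1.        ]]), 'k1': -0.05566268603449376, 'tool_from_camera': array([[ 9.99999788e-01, -1.36635760e-04,  6.36571599e-04,
        -3.76023141e-04],
       [-6.49729150e-04, -2.72158566e-01,  9.62252198e-01,
        -7.06714492e-02],
       [ 4.17703533e-05, -9.62252408e-01, -2.72158597e-01,
         6.83561001e-02],
       [ 0.00000000e+00,  0.00000000e+00,  0.00000000e+00,
         1.00000000e+00]])}
0.0726
```

View pics/top0.png

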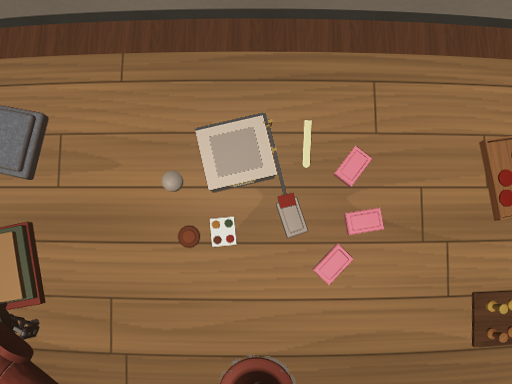

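View pics/side0.png

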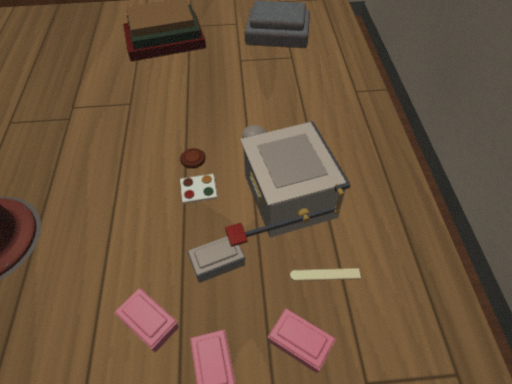

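View pics/wrist0.png

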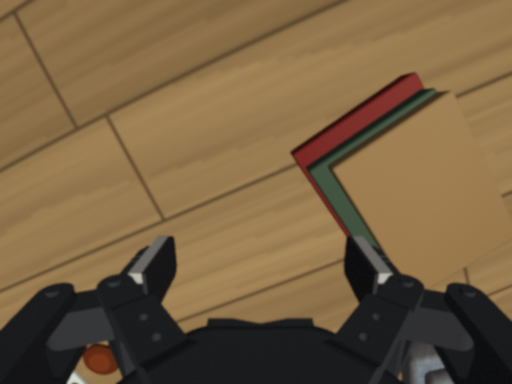

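```bash
cat > h.py <<'E'
import numpy as np, cv2
from scipy.spatial.transform import Rotation as R
from plant import *
def ray(n,uv):
    c=camera_info(n);K=c["intrinsics"]
    uv=np.atleast_2d(np.asarray(uv,float))
    p=cv2.undistortPoints(uv.reshape(-1,1,2),K,np.array([c["k1"],0,0,0.]))[:,0]
    d=np.c_[p,np.ones(len(p))]
    q=c["rotation"];return c["xyz"],R.from_quat(np.r_[q[1:],q[0]]).apply(d)
def onz(n,uv,z):
    o,d=ray(n,uv);return o+d*((z-o[2])/d[:,2])[:,None]
def proj(n,P):
    c=camera_info(n);q=c["rotation"];Rm=R.from_quat(np.r_[q[1:],q[0]])
    r=Rm.inv()
    return cv2.projectPoints(np.atleast_2d(P).astype(float),r.as_matrix(),-r.apply(c["xyz"]),c["intrinsics"],np.array([c["k1"],0,0,0.]))[0][:,0]
def blob(m,near=None,amin=20):
    cs,_=cv2.findContours(m.astype(np.uint8),cv2.RETR_EXTERNAL,cv2.CHAIN_APPROX_NONE)
    return [c for c in cs if cv2.contourArea(c)>amin]
E
python3 - <<'E'
from h import *
for n,(x0,x1,y0,y1) in {"top":(190,330,110,250),"side":(170,380,120,290)}.items():
    im=cv2.imread(f"pics/{n}0.png"); 
    crop=im[y0:y1,x0:x1]; 
    cv2.imwrite(f"pics/{n}0z.png",cv2.resize(crop,None,fx=4 if n=="top" else 3.5,fy=4 if n=="top" else 3.5,interpolation=cv2.INTER_NEAREST)) 
    hsv=cv2.cvtColor(im,cv2.COLOR_BGR2HSV).astype(int);H,S,V=hsv[...,0],hsv[...,1],hsv[...,2]
    red=((H<6)|(H>174))&(S>170)&(V>60)
    for c in blob(red): 
        print(n,"red",cv2.minAreaRect(c),onz(n,cv2.minAreaRect(c)[0],.079))
    grey=(S<70)&(V>110)
    for c in blob(grey,amin=150): 
        r=cv2.minAreaRect(c); print(n,"grey",r)
E
```

```text
top red ((229.75001525878906, 238.25001525878906), (5.656853675842285, 6.363961219787598), 45.0) [[0.44141545 0.07152227 0.079     ]]
top red ((286.2941589355469, 200.17648315429688), (11.641709327697754, 15.522278785705566), 75.96376037597656) [[ 0.54327452 -0.08011877  0.079     ]]
top red ((505.0, 197.5), (15.0, 12.0), 90.0) [[ 0.54858557 -0.70522672  0.079     ]]
top red ((505.0, 177.5), (15.0, 12.0), 90.0) [[ 0.60575765 -0.70886601  0.079     ]]
top grey ((222.65956115722656, 231.17529296875), (28.821964263916016, 24.88739013671875), 84.5596694946289)
top grey ((291.6499938964844, 216.9500274658203), (35.73373031616211, 20.871030807495117), 71.56505584716797)
top grey ((171.75001525878906, 180.25001525878906), (18.384775161743164, 19.091880798339844), 45.0)
top grey ((306.70550537109375, 143.45205688476562), (7.06922721862793, 47.18986511230469), 2.12109637260437)
top grey ((235.52622985839844, 152.11146545410156), (61.4970588684082, 70.14329528808594), 76.75948333740234)
side red ((236.23721313476562, 233.77734375), (19.564788818359375, 16.830846786499023), 70.01689910888672) [[ 0.54406099 -0.0847106   0.079     ]]
side red ((188.75001525878906, 193.75001525878906), (4.949747085571289, 5.656853675842285), 45.0) [[0.45093594 0.0207183  0.079     ]]
side red ((127.17904663085938, 32.34280014038086), (17.379526138305664, 4.09707498550415), 82.40535736083984) [[0.25677276 0.64288667 0.079     ]]
side grey ((324.5104064941406, 273.822265625), (8.963078498840332, 69.06085205078125), 88.15238952636719)
side grey ((215.7700653076172, 253.49267578125), (25.887033462524414, 50.83428192138672), 70.01689910888672)
side grey ((197.75721740722656, 187.42196655273438), (24.329151153564453, 35.27726745605469), 81.25383758544922)
side grey ((290.8132629394531, 156.48834228515625), (89.57538604736328, 80.62064361572266), 67.01129150390625)
```

View pics/top0z.png

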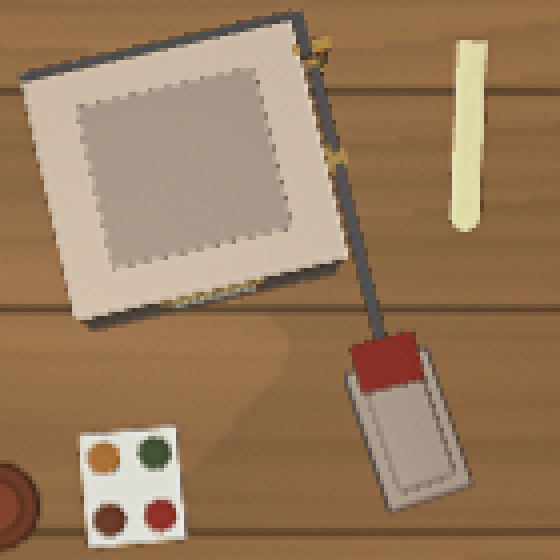

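View pics/side0z.png

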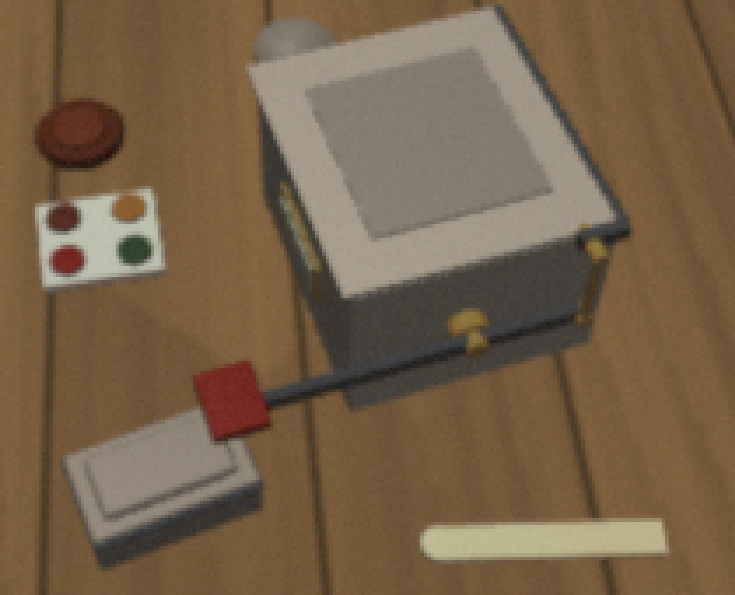

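```bash
python3 - <<'E'
from h import *
im=cv2.imread("pics/top0.png")
def corners(n,rect,z): return onz(n,cv2.boxPoints(rect),z)
L=corners("top",((235.526,152.111),(61.497,70.143),76.759),.127)
print("lid top\n",L.round(4), L.mean(0))
e=[L[(i+1)%4]-L[i] for i in range(4)]; print([ (np.linalg.norm(v).round(4),np.degrees(np.arctan2(v[1],v[0])).round(2)) for v in e])
# zoomed corners (px = 190+u/4-?)
z=np.array([[22,80],[295,22],[347,258],[78,320]],float)/4+[190-.125,110-.125]
L2=onz("top",z,.127);print(L2.round(4),L2.mean(0))
e=[L2[(i+1)%4]-L2[i] for i in range(4)]; print([ (np.linalg.norm(v).round(4),np.degrees(np.arctan2(v[1],v[0])).round(2)) for v in e])
zs=np.array([[248,70],[498,8],[620,222],[345,297]],float)/3.5+[170,120]
L3=onz("side",zs,.127);print("side",L3.round(4),L3.mean(0))
e=[L3[(i+1)%4]-L3[i] for i in range(4)]; print([ (np.linalg.norm(v).round(4),np.degrees(np.arctan2(v[1],v[0])).round(2)) for v in e])
# oblong front edge corners top face (rim z~.038?)
b=np.array([[391,511],[471,484],[429,349],[347,376]],float)/4+[190,110]
B=onz("top",b,.036);print("box",B.round(4),B.mean(0))
e=[B[(i+1)%4]-B[i] for i in range(4)]; print([ (np.linalg.norm(v).round(4),np.degrees(np.arctan2(v[1],v[0])).round(2)) for v in e])
q=state()["tool_rot"];M=R.from_quat(np.r_[q[1:],q[0]]).as_matrix();print(M.round(3))
E
```

```text
lid top
 [[ 0.7246  0.1643  0.127 ]
 [ 0.7678 -0.0162  0.127 ]
 [ 0.6075 -0.0522  0.127 ]
 [ 0.5656  0.1252  0.127 ]] [0.6663709  0.05528622 0.127     ]
[(np.float64(0.1856), np.float64(-76.55)), (np.float64(0.1642), np.float64(-167.34)), (np.float64(0.1823), np.float64(103.3)), (np.float64(0.1638), np.float64(13.8))]
[[ 0.7255  0.1616  0.127 ]
 [ 0.7644 -0.0188  0.127 ]
 [ 0.6066 -0.0519  0.127 ]
 [ 0.5661  0.1228  0.127 ]] [0.66564665 0.05338819 0.127     ]
[(np.float64(0.1845), np.float64(-77.83)), (np.float64(0.1613), np.float64(-168.15)), (np.float64(0.1793), np.float64(103.04)), (np.float64(0.1641), np.float64(13.68))]
side [[ 0.5673  0.118   0.127 ]
 [ 0.7282  0.1573  0.127 ]
 [ 0.7673 -0.0193  0.127 ]
 [ 0.6091 -0.0562  0.127 ]] [0.66797475 0.04995159 0.127     ]
[(np.float64(0.1656), np.float64(13.73)), (np.float64(0.1809), np.float64(-77.53)), (np.float64(0.1624), np.float64(-166.9)), (np.float64(0.1791), np.float64(103.48))]
box [[ 0.4429 -0.0866  0.036 ]
 [ 0.4613 -0.1422  0.036 ]
 [ 0.5551 -0.1139  0.036 ]
 [ 0.5363 -0.0567  0.036 ]] [ 0.49888692 -0.0998533   0.036     ]
[(np.float64(0.0586), np.float64(-71.67)), (np.float64(0.098), np.float64(16.75)), (np.float64(0.0602), np.float64(108.14)), (np.float64(0.0981), np.float64(-162.27))]
[[ 0.401 -0.001 -0.916]
 [ 0.916 -0.001  0.401]
 [-0.002 -1.     0.   ]]
```

Request:
carry_out([
  [[0, 0, -0.8, 0.35, -0.96, 0, 0], [0, 0, -0.8, 0.35, -0.96, 0, 0], [0, 0, -0.8, 0.35, -0.96, 0, 0], [0, 0, -0.8, 0.35, -0.96, 0, 0], [0, 0, -0.8, 0.35, -0.96, 0, 0]],
])

```text
time: 0.65
tool_pos: [0.3208, 0.3789, 0.3035]
tool_rot: [-0.64, 0.64, 0.3, -0.3]
contact_force: [0.5, 0.5, -0.0]
gripper_width: 0.147
```

Request:
carry_out([
  [[0, 0, -0.8, 0.35, -0.96, 0, 0], [0, 0, -0.8, 0.35, -0.96, 0, 0], [0, 0, -0.8, 0.35, -0.96, 0, 0], [0, 0, -0.8, 0.35, -0.96, 0, 0], [0, 0, -0.8, 0.35, -0.96, 0, 0]],
])

```text
time: 1.15
tool_pos: [0.3908, 0.1869, 0.3037]
tool_rot: [-0.676, 0.676, 0.208, -0.208]
contact_force: [0.7, -0.2, -0.1]
gripper_width: 0.004
```

Request:
carry_out([
  [[0, 0, -0.8, 0.35, -0.96, 0, 0], [0, 0, -0.8, 0.35, -0.96, 0, 0], [0, 0, -0.8, 0.35, -0.96, 0, 0], [0, 0, -0.8, 0.35, -0.96, 0, 0], [0, 0, -0.8, 0.35, -0.96, 0, 0]],
])

```text
time: 1.65
tool_pos: [0.4608, -0.0052, 0.3037]
tool_rot: [0.698, -0.698, -0.112, 0.112]
contact_force: [0.9, 0.2, 0.5]
gripper_width: -0.001
```

Request:
carry_out([
  [[0, 0, -0.8, 0.3, -0.9, 0, 0], [0, 0, 0, 0, 0, 0, 0], [0, 0, 0, 0, 0, 0, 0]],
])

```text
time: 1.95
tool_pos: [0.4726, -0.04, 0.3034]
tool_rot: [0.701, -0.701, -0.092, 0.093]
contact_force: [-0.5, -0.6, 0.5]
gripper_width: -0.0
```

```bash
python3 - <<'E'
from h import *
s=state();q=s["tool_rot"];print(s["time"],s["tool_pos"],s["joint_pos"],R.from_quat(np.r_[q[1:],q[0]]).as_matrix().round(3))
cv2.imwrite("pics/side1.png",grab_frame("side"))
E
```

```text
1.95 [ 0.47256338 -0.03996916  0.30343007] [-2.41672496e-01 -3.20526413e-01  1.95174328e+00  4.33263401e-04
  1.51167195e+00 -5.04685646e-01] [[ 0.966 -0.001 -0.26 ]
 [ 0.26   0.001  0.966]
 [-0.001 -1.     0.001]]
```

View pics/side1.png

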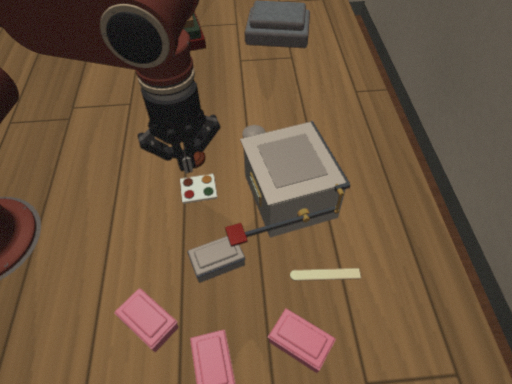

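```bash
python3 - <<'E'
from h import *
s=cv2.imread("pics/side1.png")[60:200,120:240]
cv2.imwrite("pics/side1z.png",cv2.resize(s,None,fx=4,fy=4,interpolation=cv2.INTER_CUBIC))
M=np.array([[.966,-.001,-.26],[.26,.001,.966],[-.001,-1,.001]]);p=np.array([.47256,-.03997,.30343])
for P in ([0,0,0],[0,.0726,0],[.06,0,0],[-.06,0,0],[.06,.03,0],[-.06,.03,0]): print(P,(proj("side",p+M@np.array(P))-[120,60])*4)
E
```

```text
[0, 0, 0] [[244.01995077 308.95146833]]
[0, 0.0726, 0] [[271.45601145 430.78563445]]
[0.06, 0, 0] [[392.93872126 270.70804256]]
[-0.06, 0, 0] [[ 89.41784324 348.6858276 ]]
[0.06, 0.03, 0] [[399.26242359 324.12471294]]
[-0.06, 0.03, 0] [[107.36924707 401.14900958]]
```

View pics/side1z.png

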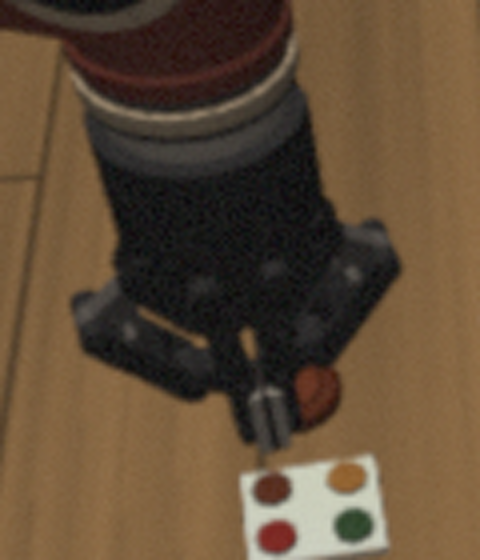

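Request:
carry_out([
  [[0, 0, 1, 0, 0, -0.11, 0], [0, 0, 1, 0, 0, -0.11, 0], [0, 0, 1, 0, 0, -0.11, 0], [0, 0, 1, 0, 0, -0.11, 0], [0, 0, 1, 0, 0, -0.11, 0]],
])

```text
time: 2.5
tool_pos: [0.4723, -0.0379, 0.2816]
tool_rot: [0.674, -0.673, -0.215, 0.215]
contact_force: [-0.1, 0.5, -0.1]
gripper_width: 0.004
```

Request:
carry_out([
  [[0, 0, 1, 0, 0, -0.11, 0], [0, 0, 1, 0, 0, -0.11, 0], [0, 0, 1, 0, 0, -0.11, 0], [0, 0, 1, 0, 0, -0.11, 0], [0, 0, 1, 0, 0, -0.11, 0]],
])

```text
time: 3.0
tool_pos: [0.4723, -0.0379, 0.2597]
tool_rot: [0.626, -0.626, -0.329, 0.329]
contact_force: [0.2, -0.6, 0.4]
gripper_width: -0.005
```

Request:
carry_out([
  [[0, 0, 1, 0, 0, -0.11, 0], [0, 0, 1, 0, 0, -0.11, 0], [0, 0, 1, 0, 0, -0.11, 0], [0, 0, 1, 0, 0, -0.11, 0], [0, 0, 1, 0, 0, -0.11, 0]],
])

```text
time: 3.5
tool_pos: [0.4724, -0.0379, 0.2377]
tool_rot: [0.559, -0.559, -0.433, 0.433]
contact_force: [-0.1, 0.1, -0.0]
gripper_width: -0.001
```

Request:
carry_out([
  [[0, 0, 1, 0, 0, -0.11, 0], [0, 0, 1, 0, 0, -0.11, 0], [0, 0, 1, 0, 0, -0.11, 0], [0, 0, 1, 0, 0, -0.11, 0], [0, 0, 1, 0, 0, -0.11, 0]],
])

```text
time: 4.0
tool_pos: [0.4724, -0.0379, 0.2157]
tool_rot: [-0.476, 0.476, 0.523, -0.523]
contact_force: [-1.1, 0.5, -0.1]
gripper_width: 0.0
```

Request:
carry_out([
  [[0, 0, 1, 0, 0, -0.11, 0], [0, 0, 1, 0, 0, -0.11, 0], [0, 0, 0, 0, 0, 0, 0]],
])

```text
time: 4.3
tool_pos: [0.472, -0.038, 0.2064]
tool_rot: [0.439, -0.438, -0.554, 0.555]
contact_force: [0.1, -0.1, -0.9]
gripper_width: 0.001
```

```bash
python3 - <<'E'
from h import *
s=state();q=s["tool_rot"];print(s["time"],s["tool_pos"],s["joint_pos"],R.from_quat(np.r_[q[1:],q[0]]).as_matrix().round(3))
cv2.imwrite("pics/side2.png",grab_frame("side"))
cv2.imwrite("pics/wrist2.png",grab_frame("wrist"))
E
```

```text
4.3 [ 0.47204171 -0.03801151  0.20639165] [-2.37770121e-01 -2.39764815e-01  2.05228032e+00  2.02886540e-04
  1.33046830e+00 -2.04050407e+00] [[-0.23  -0.001 -0.973]
 [ 0.973  0.001 -0.23 ]
 [ 0.001 -1.     0.001]]
```

View pics/side2.png

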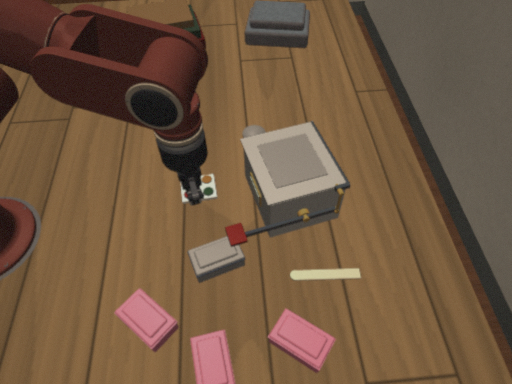

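View pics/wrist2.png

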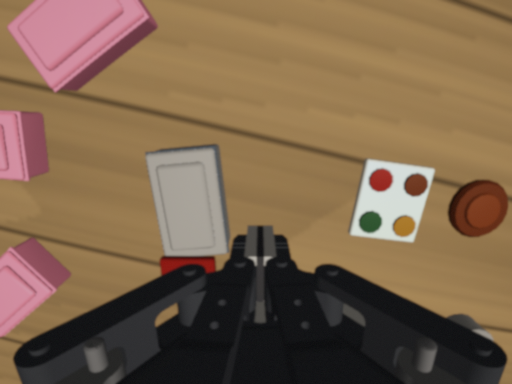

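Request:
carry_out([
  [[0, 0, 0, 0, 0, -0.7, 0], [0, 0, 0, 0, 0, -0.7, 0], [0, 0, 0, 0, 0, -0.7, 0], [0, 0, 0, 0, 0, -0.7, 0], [0, 0, 0, 0, 0, 0, 0]],
])

```text
time: 4.9
tool_pos: [0.4699, -0.0384, 0.0915]
tool_rot: [0.442, -0.437, -0.553, 0.555]
contact_force: [-1.0, 0.5, 0.4]
gripper_width: -0.002
```

```bash
python3 - <<'E'
from h import *
im=grab_frame("side")
cv2.imwrite("pics/side3.png",cv2.resize(im[100:290,130:380],None,fx=3,fy=3))
E
```

```text
(no output)
```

View pics/side3.png

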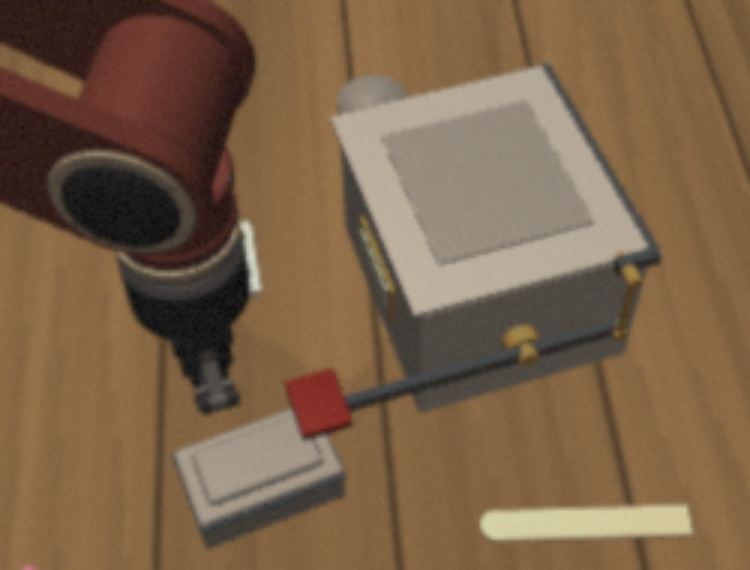

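Request:
carry_out([
  [[0, 0, 0, 0.15, 0.03, 0, 0], [0, 0, 0, 0.09, -0.39, 0, 0], [0, 0, 0, 0.03, -0.15, 0, 0], [0, 0, 0, 0.035, -0.15, 0, 0], [0, 0, 0, 0.035, -0.15, 0, 0]],
])

```text
time: 5.45
tool_pos: [0.4868, -0.0726, 0.0957]
tool_rot: [-0.439, 0.44, 0.554, -0.554]
contact_force: [-0.3, 1.4, 1.2]
gripper_width: -0.003
```

Request:
carry_out([
  [[0, 0, 0, 0.035, -0.15, 0, 0], [0, 0, 0, 0.035, -0.15, 0, 0], [0, 0, 0, 0.035, -0.15, 0, 0], [0, 0, 0, 0.035, -0.15, 0, 0], [0, 0, 0, 0.035, -0.15, 0, 0]],
])

```text
time: 5.95
tool_pos: [0.4934, -0.1024, 0.095]
tool_rot: [0.44, -0.439, -0.554, 0.554]
contact_force: [-0.4, 1.0, 1.0]
gripper_width: -0.001
```

```bash
python3 - <<'E'
from h import *
im=grab_frame("side")
cv2.imwrite("pics/side4.png",cv2.resize(im[100:290,130:380],None,fx=3,fy=3))
E
```

```text
(no output)
```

View pics/side4.png

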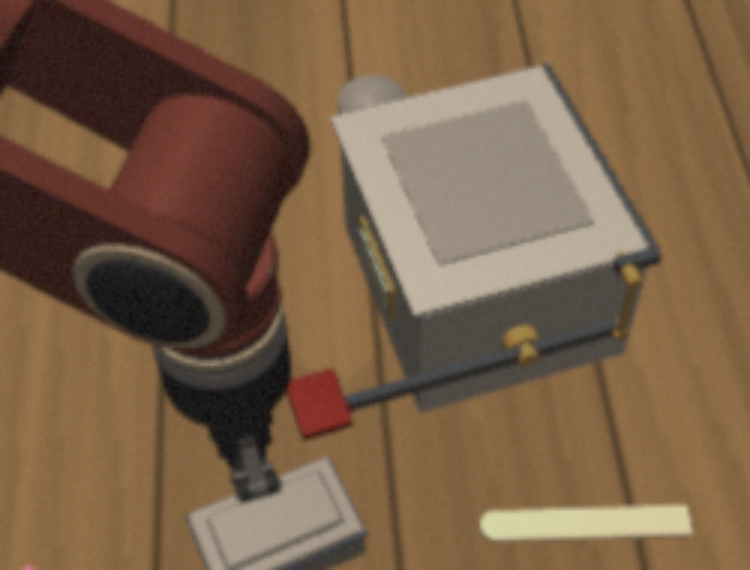

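Request:
carry_out([
  [[0, 0, 0, 0.035, -0.15, 0, 0], [0, 0, 0, 0.035, -0.15, 0, 0], [0, 0, 0, 0.035, -0.15, 0, 0], [0, 0, 0, 0.035, -0.15, 0, 0], [0, 0, 0, 0.025, -0.1, 0, 0]],
])

```text
time: 6.5
tool_pos: [0.5, -0.1305, 0.095]
tool_rot: [0.44, -0.44, -0.554, 0.554]
contact_force: [0.4, 1.5, 0.4]
gripper_width: -0.002
```

Request:
carry_out([
  [[0, 0, 0, 0, 0, 0, 0], [0, 0, 0, -0.1, 0.36, 0, 0], [0, 0, 0, 0, 0, 0.5, 0], [0, 0, 0, 0, 0, 0.9, 0], [0, 0, 0, 0, 0, 0, 0]],
])

```text
time: 7.0
tool_pos: [0.4984, -0.1155, 0.1561]
tool_rot: [-0.436, 0.442, 0.555, -0.553]
contact_force: [1.4, 0.9, 0.8]
gripper_width: -0.003
```

```bash
python3 - <<'E'
from h import *
print(state()["tool_pos"])
cv2.imwrite("pics/side5.png",grab_frame("side"))
cv2.imwrite("pics/top5.png",cv2.resize(grab_frame("top")[100:300,180:400],None,fx=3,fy=3))
E
```

```text
[ 0.49844006 -0.11549288  0.15612677]
```

View pics/side5.png

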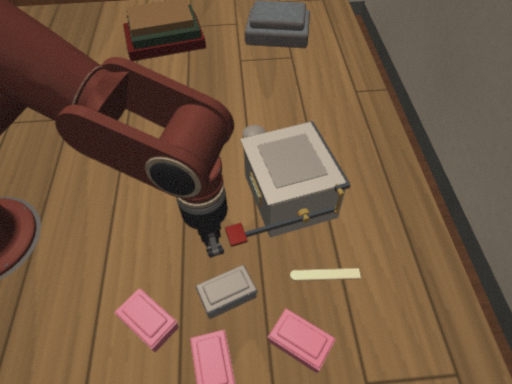

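View pics/top5.png

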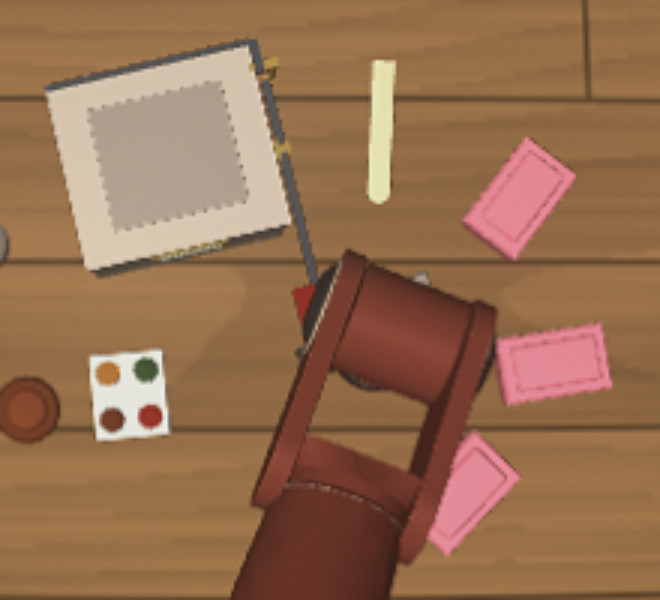

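```bash
python3 - <<'E'
from h import *
P=np.array([.543,-.083,0]);a=np.radians(13.2);Bx=np.array([np.cos(a),np.sin(a),0]);By=np.array([-Bx[1],Bx[0],0])
b=onz("side",[[197,291],[239,267],[256,291],[212,315]],.036); 
f=lambda p:(np.array([(p-P)@Bx-.155,(p-P)@By-.104])*1000).round(1)
for p in b: print(p.round(4),f(p))
print("c",f(b.mean(0)))
print("tool",f(state()["tool_pos"]))
print("target paddle -4mm", P-.004*Bx)
E
```

```text
[ 0.4634 -0.1762  0.036 ] [-253.8 -176.5]
[ 0.5446 -0.134   0.036 ] [-165.1 -154. ]
[ 0.5733 -0.186   0.036 ] [-149.  -211.2]
[ 0.4906 -0.2245  0.036 ] [-238.3 -229.8]
c [-201.6 -192.9]
tool [-207.7 -124.4]
target paddle -4mm [ 0.53910568 -0.0839134   0.        ]
```

Request:
carry_out([
  [[0, 0, 0, 0, 0, 0.4, 0], [0, 0, 0, 0.5, 0.4, 0, 0], [0, 0, 0, 0.5, 0.4, 0, 0], [0, 0, 0, 0, 0, 0, 0], [0, 0, 0, 0, 0, 0, 0]],
])

```text
time: 7.6
tool_pos: [0.535, -0.0828, 0.1655]
tool_rot: [0.44, -0.438, -0.554, 0.555]
contact_force: [-0.4, 0.1, 0.0]
gripper_width: 0.001
```

```bash
python3 - <<'E'
from h import *
s=state();q=s["tool_rot"];M=R.from_quat(np.r_[q[1:],q[0]]).as_matrix();print(s["time"],s["tool_pos"],M.round(3))
im=grab_frame("side")
cv2.imwrite("pics/side6.png",cv2.resize(im[130:300,150:350],None,fx=4,fy=3.5))
cv2.imwrite("pics/wrist6.png",grab_frame("wrist"))
E
```

```text
7.6 [ 0.53502106 -0.08279522  0.16548488] [[-0.229 -0.003 -0.974]
 [ 0.974  0.001 -0.229]
 [ 0.001 -1.     0.003]]
```

View pics/side6.png

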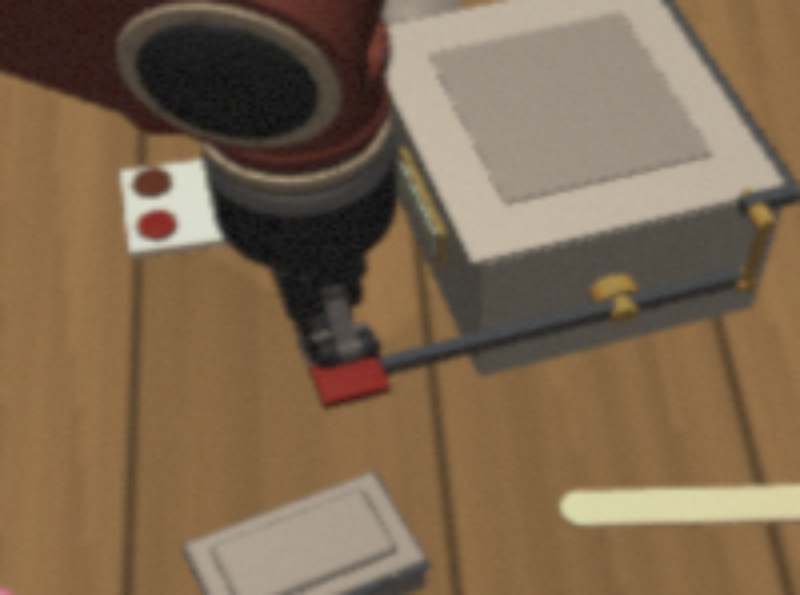

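View pics/wrist6.png

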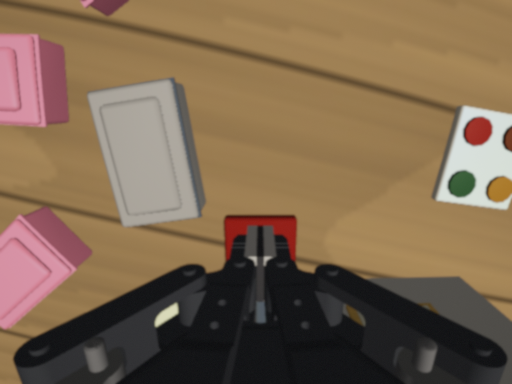

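Request:
carry_out([
  [[0, 0, 0, 0.1, 0.02, -0.15, 0], [0, 0, 0, 0, 0, -0.1, 0], [0, 0, 0, 0, 0, -0.1, 0], [0, 0, 0, 0, 0, 0, 0]],
])

```text
time: 8.1
tool_pos: [0.5393, -0.0827, 0.152]
tool_rot: [0.44, -0.439, -0.554, 0.554]
contact_force: [0.8, -0.2, 0.2]
gripper_width: -0.001
```

Request:
carry_out([
  [[0, 0, 0, 0.02, 0, -0.1, 0], [0, 0, 0, 0.02, 0, -0.1, 0], [0, 0, 0, 0.02, 0.01, -0.1, 0]],
])

```text
time: 8.4
tool_pos: [0.5423, -0.0828, 0.1419]
tool_rot: [0.439, -0.439, -0.553, 0.554]
contact_force: [-3.5, -1.3, 5.9]
gripper_width: -0.004
```

Contact made at about 6 N. Continue down along the arc.

Request:
carry_out([
  [[0, 0, 0, 0.02, 0, -0.12, 0], [0, 0, 0, 0.025, 0.01, -0.12, 0], [0, 0, 0, 0.03, 0.01, -0.12, 0], [0, 0, 0, 0.035, 0.01, -0.12, 0], [0, 0, 0, 0, 0, 0, 0]],
])

```text
time: 8.9
tool_pos: [0.5464, -0.0815, 0.1217]
tool_rot: [0.44, -0.439, -0.553, 0.555]
contact_force: [-5.2, -1.4, 7.4]
gripper_width: 0.003
```

```bash
python3 - <<'E'
from h import *
s=state();print(s["time"],s["tool_pos"],s["contact_force"])
im=grab_frame("side")
cv2.imwrite("pics/side7.png",cv2.resize(im[130:300,150:350],None,fx=4,fy=3.5))
E
```

```text
8.9 [ 0.54639408 -0.08148504  0.12172253] [-5.21057237 -1.39155847  7.35272368]
```

View pics/side7.png

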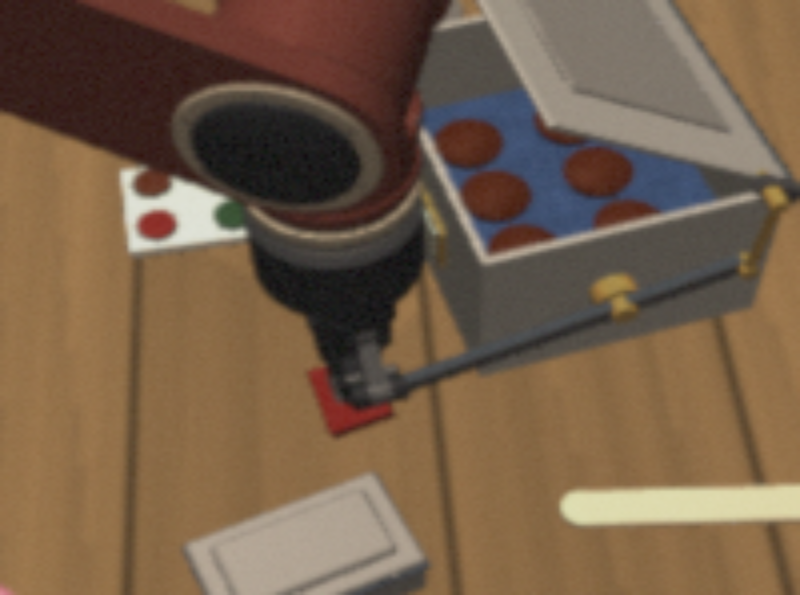

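Request:
carry_out([
  [[0, 0, 0, 0.02, 0.005, -0.12, 0], [0, 0, 0, 0.02, 0.005, -0.12, 0], [0, 0, 0, 0.02, 0.005, -0.1, 0], [0, 0, 0, 0, 0, 0, 0]],
])

```text
time: 9.35
tool_pos: [0.5493, -0.0808, 0.1085]
tool_rot: [0.439, -0.439, -0.554, 0.554]
contact_force: [-4.1, -1.8, 4.6]
gripper_width: -0.003
```

```bash
python3 - <<'E'
from h import *
s=state();print(s["time"],s["tool_pos"],s["contact_force"])
im=grab_frame("side")
cv2.imwrite("pics/side8.png",cv2.resize(im[80:300,150:380],None,fx=3,fy=2.7))
E
```

```text
9.35 [ 0.54926959 -0.08076474  0.10850829] [-4.10641329 -1.79450653  4.62351715]
```

View pics/side8.png

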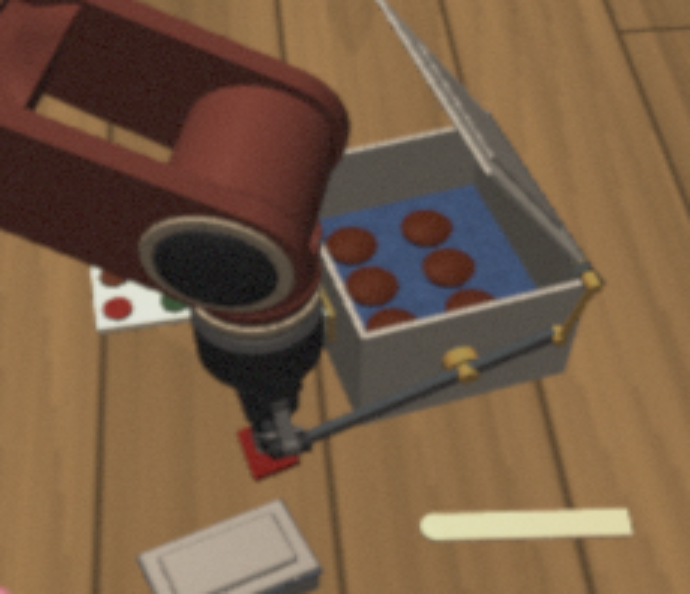

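Request:
carry_out([
  [[0, 0, 0, 0.02, 0, -0.06, 0], [0, 0, 0, 0.01, 0, -0.04, 0], [0, 0, 0, 0, 0, 0, 0]],
])

```text
time: 9.7
tool_pos: [0.55, -0.0809, 0.1077]
tool_rot: [0.441, -0.438, -0.553, 0.555]
contact_force: [-18.6, -0.5, 27.8]
gripper_width: -0.002
```

Request:
carry_out([
  [[0, 0, 0, 0, 0, -0.03, 0], [0, 0, 0, 0, 0, 0, 0]],
])

```text
time: 9.9
tool_pos: [0.5501, -0.081, 0.1075]
tool_rot: [0.441, -0.438, -0.553, 0.555]
contact_force: [-21.7, 0.3, 33.8]
gripper_width: -0.002
```

Request:
carry_out([
  [[0, 0, 0, -0.01, 0, 0.05, 0], [0, 0, 0, 0, 0, 0, 0], [0, 0, 0, 0, 0, 0, 0], [0, 0, 0, 0, 0, 0, 0], [0, 0, 0, 0, 0, 0, 0]],
])

```text
time: 10.4
tool_pos: [0.5497, -0.0809, 0.1079]
tool_rot: [0.44, -0.439, -0.553, 0.555]
contact_force: [-14.4, -0.7, 22.2]
gripper_width: 0.002
```

```bash
python3 - <<'E'
from h import *
im=grab_frame("side")
cv2.imwrite("pics/side9.png",cv2.resize(im[60:300,150:380],None,fx=3,fy=2.4))
E
```

```text
(no output)
```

View pics/side9.png

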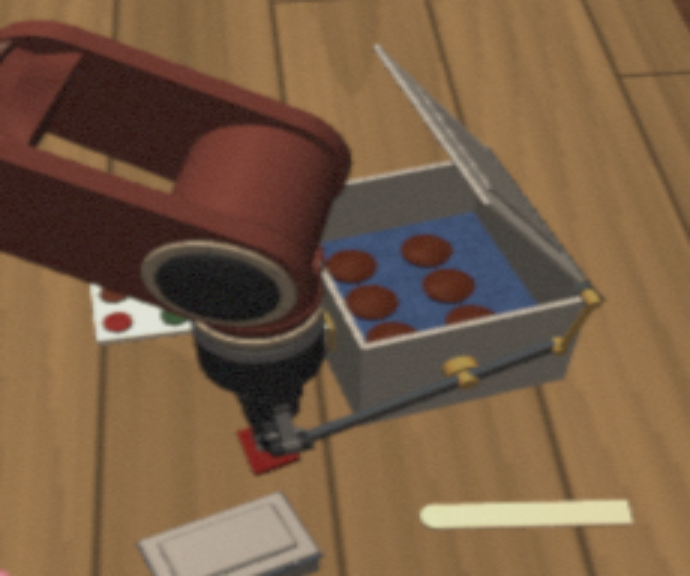

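```bash
python3 - <<'E'
from h import *
a=np.radians(13.2);Bx=np.array([np.cos(a),np.sin(a),0]);By=np.array([-Bx[1],Bx[0],0])
O=np.array([.543,-.083,0])+.155*Bx+.104*By
for u in ([490,202],[486,202]):
    o,d=ray("side",[150+u[0]/3,60+u[1]/2.4]);d=d[0]
    t=(-.092-(o-O)@By)/(d@By);p=o+t*d;x,z=(p-O)@Bx,p[2];print(x,z,np.arctan2(z-.125,.080-x),np.hypot(z-.125,.08-x))
E
```

```text
-0.00796863567105544 0.2647953229326545 1.009134222249095 0.16517025511777852
-0.010426706982960025 0.2656162779584787 0.9993052437238867 0.16718231653700177
```

Request:
carry_out([
  [[0, 0, 0, 0, 0, 0, 0], [0, 0, 0, 0, 0, 0, 0], [0, 0, 0, 0, 0, 0, 0], [0, 0, 0, 0, 0, 0, 0], [0, 0, 0, 0, 0, 0, 0]],
])

```text
time: 10.95
tool_pos: [0.5497, -0.0809, 0.1078]
tool_rot: [0.44, -0.439, -0.553, 0.555]
contact_force: [-15.2, -1.1, 22.1]
gripper_width: 0.001
```

Request:
carry_out([
  [[0, 0, 0, 0, 0, 0, 0], [0, 0, 0, 0, 0, 0, 0], [0, 0, 0, 0, 0, 0, 0], [0, 0, 0, 0, 0, 0, 0], [0, 0, 0, 0, 0, 0, 0]],
])

```text
time: 11.45
tool_pos: [0.5497, -0.0809, 0.1078]
tool_rot: [0.44, -0.439, -0.553, 0.555]
contact_force: [-14.2, -0.6, 22.9]
gripper_width: 0.003
```

Request:
carry_out([
  [[0, 0, 0, 0, 0, 0, 0], [0, 0, 0, 0, 0, 0, 0], [0, 0, 0, 0, 0, 0, 0], [0, 0, 0, 0, 0, 0, 0], [0, 0, 0, 0, 0, 0, 0]],
])

```text
time: 11.95
tool_pos: [0.5498, -0.0809, 0.1078]
tool_rot: [0.44, -0.439, -0.553, 0.555]
contact_force: [-14.7, -0.3, 22.1]
gripper_width: 0.001
```

Request:
carry_out([
  [[0, 0, 0, 0, 0, 0, 0], [0, 0, 0, 0, 0, 0, 0], [0, 0, 0, 0, 0, 0, 0], [0, 0, 0, 0, 0, 0, 0], [0, 0, 0, 0, 0, 0, 0]],
])

```text
time: 12.45
tool_pos: [0.5497, -0.0809, 0.1078]
tool_rot: [0.44, -0.439, -0.553, 0.555]
contact_force: [-14.6, -1.1, 22.4]
gripper_width: 0.001
```

Request:
carry_out([
  [[0, 0, 0, 0, 0, 0, 0], [0, 0, 0, 0, 0, 0, 0], [0, 0, 0, 0, 0, 0, 0], [0, 0, 0, 0, 0, 0, 0], [0, 0, 0, 0, 0, 0, 0]],
])

```text
time: 12.95
tool_pos: [0.5497, -0.0809, 0.1079]
tool_rot: [0.44, -0.439, -0.553, 0.555]
contact_force: [-14.0, -1.0, 22.0]
gripper_width: -0.002
```

Request:
carry_out([
  [[0, 0, 0, 0, 0, 0, 0], [0, 0, 0, 0, 0, 0, 0], [0, 0, 0, 0, 0, 0, 0], [0, 0, 0, 0, 0, 0, 0], [0, 0, 0, 0, 0, 0, 0]],
])

```text
time: 13.45
tool_pos: [0.5498, -0.0809, 0.1078]
tool_rot: [0.44, -0.439, -0.553, 0.555]
contact_force: [-14.9, -0.6, 22.5]
gripper_width: -0.001
```

Request:
carry_out([
  [[0, 0, 0, -0.02, -0.005, 0.06, 0], [0, 0, 0, -0.02, -0.005, 0.06, 0], [0, 0, 0, -0.02, -0.005, 0.06, 0], [0, 0, 0, -0.02, -0.005, 0.06, 0], [0, 0, 0, -0.02, -0.005, 0.06, 0]],
])

```text
time: 13.95
tool_pos: [0.547, -0.0814, 0.118]
tool_rot: [-0.439, 0.44, 0.555, -0.553]
contact_force: [2.2, 0.8, 4.2]
gripper_width: 0.004
```

Request:
carry_out([
  [[0, 0, 0, -0.02, -0.005, 0.06, 0], [0, 0, 0, -0.015, -0.005, 0.06, 0], [0, 0, 0, -0.015, -0.005, 0.06, 0], [0, 0, 0, -0.015, 0, 0.06, 0], [0, 0, 0, -0.015, 0, 0.06, 0]],
])

```text
time: 14.45
tool_pos: [0.544, -0.0822, 0.1304]
tool_rot: [-0.438, 0.441, 0.555, -0.553]
contact_force: [3.0, 0.3, 5.1]
gripper_width: -0.003
```

Request:
carry_out([
  [[0, 0, 0, -0.01, 0, 0.06, 0], [0, 0, 0, -0.01, 0, 0.06, 0], [0, 0, 0, -0.01, 0, 0.06, 0], [0, 0, 0, -0.01, 0, 0.06, 0], [0, 0, 0, -0.01, 0, 0.05, 0]],
])

```text
time: 14.95
tool_pos: [0.5424, -0.0823, 0.1424]
tool_rot: [-0.438, 0.441, 0.555, -0.553]
contact_force: [3.4, 0.5, 4.8]
gripper_width: 0.001
```

Request:
carry_out([
  [[0, 0, 0, -0.01, 0, 0.04, 0], [0, 0, 0, -0.01, 0, 0.04, 0], [0, 0, 0, -0.01, 0, 0.04, 0], [0, 0, 0, 0, 0, 0.04, 0], [0, 0, 0, 0, 0, 0.04, 0]],
])

```text
time: 15.45
tool_pos: [0.5412, -0.0823, 0.1503]
tool_rot: [-0.438, 0.441, 0.555, -0.553]
contact_force: [3.0, 0.2, 5.7]
gripper_width: -0.002
```

Request:
carry_out([
  [[0, 0, 0, 0, 0, 0.04, 0], [0, 0, 0, 0, 0, 0.04, 0], [0, 0, 0, 0, 0, 0.04, 0], [0, 0, 0, 0, 0, 0.04, 0], [0, 0, 0, 0, 0, 0.04, 0]],
])

```text
time: 15.95
tool_pos: [0.5389, -0.082, 0.1559]
tool_rot: [0.44, -0.439, -0.554, 0.554]
contact_force: [-0.4, -0.1, 1.2]
gripper_width: 0.003
```

Released. Now rise clear and check.

Request:
carry_out([
  [[0, 0, 0, 0, 0, 0.2, 0], [0, 0, 0, 0, 0, 0.6, 0], [0, 0, 0, -0.3, 0, 0.9, 0], [0, 0, 0, -0.7, 0, 0.9, 0], [0, 0, 0, -0.7, 0, 0.8, 0]],
])

```text
time: 16.45
tool_pos: [0.4709, -0.0821, 0.295]
tool_rot: [-0.439, 0.44, 0.554, -0.554]
contact_force: [0.5, -0.5, -0.3]
gripper_width: -0.001
```

Request:
carry_out([
  [[0, 0, 0, -0.5, 0.8, 0, 0], [0, 0, 0, -0.3, 0.9, 0, 0], [0, 0, 0, 0, 0.9, 0, 0], [0, 0, 0, 0, 0.9, 0, 0], [0, 0, 0, 0, 0.9, 0, 0]],
])

```text
time: 16.95
tool_pos: [0.4391, 0.0952, 0.2935]
tool_rot: [-0.439, 0.44, 0.554, -0.554]
contact_force: [0.3, 0.8, 0.6]
gripper_width: -0.002
```

Request:
carry_out([
  [[0, 0, 0, 0, 0, 0, 0], [0, 0, 0, 0, 0, 0, 0], [0, 0, 0, 0, 0, 0, 0]],
])

```text
time: 17.25
tool_pos: [0.4395, 0.0932, 0.2929]
tool_rot: [0.44, -0.44, -0.554, 0.554]
contact_force: [-1.0, 0.2, 0.0]
gripper_width: 0.003
```

```bash
python3 - <<'E'
from h import *
s=state();print(s["time"],s["tool_pos"],s["contact_force"])
a=grab_frame("side");cv2.imwrite("pics/side10.png",a)
b=grab_frame("top");cv2.imwrite("pics/top10.png",b)
im0=cv2.imread("pics/top0.png")
for n,i in(("0",im0),("1",b)):
    hsv=cv2.cvtColor(i,cv2.COLOR_BGR2HSV).astype(int);S,V=hsv[...,1],hsv[...,2]
    for c in blob((S<70)&(V>110),amin=150): print(n,np.round(cv2.minAreaRect(c)[0],1),np.round(cv2.minAreaRect(c)[1],1))
E
```

```text
17.25 [0.43954768 0.09317108 0.29286704] [-0.95920668  0.19386456  0.02762227]
0 [222.7 231.2] [28.8 24.9]
0 [291.6 217. ] [35.7 20.9]
0 [171.8 180.3] [18.4 19.1]
0 [306.7 143.5] [ 7.1 47.2]
0 [235.5 152.1] [61.5 70.1]
1 [317.9 210.7] [36.4 21.2]
1 [171.8 180.3] [18.4 19.1]
1 [306.7 143.5] [ 7.1 47.2]
1 [235.6 152.1] [61.6 70.1]
1 [ 13.  141.5] [55. 26.]
1 [404.5   9. ] [ 18. 213.]
1 [111.5   8.5] [ 17. 223.]
```

View pics/side10.png

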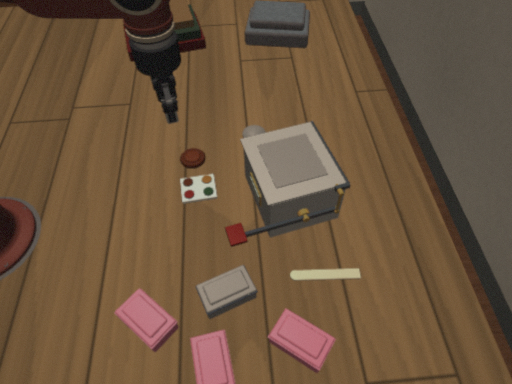

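View pics/top10.png

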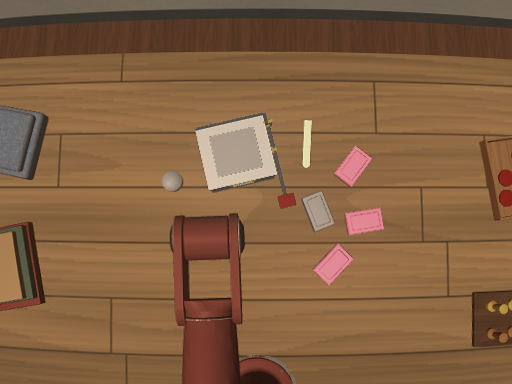

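The lid is shut, the box is clear at top (318,211), and the seal and tile in the side view sit where they did at the start.

```bash
python3 -c "
from plant import *
print(job_done())"
```

```text
the job is handed in; nothing more can be done
None
```

The job is done and handed in at about 17 s, though no verdict was reported.

- **Oblong box:** I pushed it sideways along the shelf with closed fingers. Its centre ended at about y = -193 mm in the bin frame (needed: below -155 mm), and it stayed upright.
- **Lid up:** I pressed the lever to its stop, which opened the lid to about 1.0 rad by the side camera. I held it there for over 3 s with about 22 N on the fingers, after a brief 34 N when I reached the stop.
- **Lid shut:** I eased the lever up at 16–25 mm/s, keeping contact until the lid was shut.

**Last checks:** The final pictures show the lid in its starting position. The round box and folder have not moved, to the pixel, in the top view. The arm hid the tile and seal in that view, so I checked those two only by eye in the side view, where they look unmoved. The arm is clear of everything, with the tool about 0.29 m up and only sensor-noise forces. No check failed. I had no direct reading of the lid's closing speed. From the lever's pace it was about 0.4–0.6 rad/s, well under the 2 rad/s limit.

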